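# Lay out and chock the pillar posts

### The arm

A 7-joint arm with a two-finger parallel gripper is mounted at the origin on a cart in front of the work surface, level with it; the furniture and walls round the work are solid. World frame = base frame: x ahead of the robot, y to its left, z up, the work surface at z = 0. Lengths are in mm, angles in rad, forces in N, time in s.
With the tool pointing down it reaches from about 400 to 850 mm from the base axis. Payload 6.9 kg.
Tool frame: the origin (TCP) lies between the finger pads; the fingertips stand 8 mm ahead of it and the grasp point (between the pads) lies 11 mm behind it; z points along the fingers, y is the line along which they close (so a half turn about z gives the same grasp; the last joint's range is limited). The gripper opens to 85 mm and grips with 20 to 120 N. Pads are 22 mm wide; open, the fingers measure 114 mm over their backs; the gripper's body (76 mm by 85 mm) begins 54 mm behind the grasp point. The pads swing forward as they close: fully open they stand 13 mm farther back than shut.
Start: joints at [-1.228, 0.507, -0.238, 1.5, 0.126, 1.149, -0.155], TCP at [147.248, 607.396, 239.275] pointing down, gripper open.
Joint ranges: [-3.08, 3.08], [-0.24, 2.05], [-1.43, 1.35], [0, 2.5], [-1.52, 4.66], [0.17, 1.96], [-2.89, 2.89]. Speed limits (rad/s): [2.39, 2.39, 3.14, 3.14, 3.14, 3.14, 3.14].

### API

Orientations are given as a unit quaternion [w, x, y, z].
In Python, from bench import bot gives the robot as it stands. The module is installed in compiled form; this text tells all that it offers.
- The arm moves only by the tool drive_tool, never from a script. Its argument "rows" is a list of rows, each a list of 3 entries, a list of its own where there are three numbers: the shift along the world's x, y, z in mm, then the turn, a rotation vector about the world's x, y, z in degrees, then the closure, from 0 (fully open) to 1 (shut). In form: [[[x, y, z], [ax, ay, az], fingers], ...]. A call has 1 to 10 rows; each row shifts and turns the commanded pose from where the row before left it; what a row does not reach is not made up. A row lasts 1/12 s, in which the tool goes at most 41.7 mm and 7.16 degrees, less where a joint would pass 70% of its speed; a pose out of reach is approached as far as the arm can. A call is refused whole if a number of a shift passes 41.7 or a number of a turn 7.16, either way. A call with a gripper value outside its range is refused whole. The fingers move at their own pace and stop on an object; "newtons" is the grip in N (left out, the last holds). Time passes only in rows, so rows that do not move let the fingers close. It gives the time, the measured TCP pose, the force, the opening and the grip force at its end, in the units of the state.
- bot.get_state(): the state, without advancing time (a new reading comes with each control period).
- bot.read_camera(name): name is "scene" or "top" or "wrist"; returns the picture (480x640x3 uint8, red, green, blue); there is no depth.
- bot.calibration(name): a dict with "fx", "fy", "cx", "cy" (pixels), "eye" and "attitude" of the camera in the world. Camera axes: x right, y up, looking along -z (the intrinsics and any distortion apply to the point x, -y, -z); pixel columns grow to the right and rows downward; lengths in mm; the calibration is good to about 2 mm. A picture is of the moment at which its call begins: read the wrist's pose just before it. calibration takes no time and is no camera call; for the wrist camera it gives the pose at the moment of the call.
- bot.sign_off(): hands the job in; it is judged then, once.
The state is a dict: "time_s": time; "q": joint angles; "qd": joint speeds; "joint_efforts": joint torques, N m; "tcp_pos": TCP position; "tool_rot": TCP orientation; "contact_force": force on the tool from outside, world axes, zero at the start; "torque": the same for the moment, N m; "opening": finger opening in mm; "grip_force": force on a finger pad.
Only numpy, scipy, OpenCV 4.12 (cv2) and the standard library are available. Lean on these libraries where they do the work, as an engineer would, in place of code of your own. Each camera call takes 0.05 s, during which the arm holds its last target. There are 200 camera calls.

### The job

Lift the red retaining bar out of the rack's two open brackets before taking any post out, then lay all the pillar posts that are there on their sides on the black rubber board, side by side across it in a single row with each post touching the next. Push one orange chock against each end of the row, ramp towards the posts and standing flat on the board, so that the row cannot roll apart, and at the end put the bar back in its two brackets, grip upwards. Leave the mug, the tape roll and the tissue pack alone.

Things in the scene. Friction and masses are not known exactly. Their poses are not given: they have to be found in the camera images.
- rack: Grey fixed rack, base 80 (x) x 236 (y) x 8 mm; origin: centre of its underside, on the table. Four bays along its y (centres -69, -23, 23, 69 mm) parted by ridges 6 mm thick, 17.5 mm high; open at the x sides. At y = +-107 mm a dark open-topped U bracket, 12 mm thick (y), 36 mm wide (x): saddle 50 mm above the table, cheeks up to 74 mm, slot 22 mm wide (x).
- bar: Loose red retaining bar, 14 (x) x 244 (y) x 14 mm, 0.15 kg; on top of its middle a black grip rib 16 (x) x 60 (y) mm, from 12 to 40 mm above the underside. Origin: centre of the underside. At home it lies in the rack's two brackets, y along the rack's y (either way round), origin 50 mm above the rack's origin, 6 mm above the posts.
- board: Fixed low board with a black rubber top, 110 (x) x 270 (y) mm, top 8 mm above the table; origin at the centre of its underside. The row runs along its long y axis, so each post's axis lies along the board's x axis.
- post_0: Loose round aluminium pillar post, 36 mm diameter, 62 mm long, black band, about 0.15 kg. Origin at its centre; x along the post (y, z turn as it rolls). At the start on its side in a bay of the rack (centre 26 mm high, x along the rack's x), or absent. Can be pinched from above by its flat ends (62 mm). Laid down gently it stays put; it rolls when pushed and rolls on some mm after a quick push.
- post_1: Loose round aluminium pillar post, 36 mm diameter, 62 mm long, black band, about 0.15 kg. Origin at its centre; x along the post (y, z turn as it rolls). At the start on its side in a bay of the rack (centre 26 mm high, x along the rack's x), or absent. Can be pinched from above by its flat ends (62 mm). Laid down gently it stays put; it rolls when pushed and rolls on some mm after a quick push.
- post_2: Loose round aluminium pillar post, 36 mm diameter, 62 mm long, black band, about 0.15 kg. Origin at its centre; x along the post (y, z turn as it rolls). At the start on its side in a bay of the rack (centre 26 mm high, x along the rack's x), or absent. Can be pinched from above by its flat ends (62 mm). Laid down gently it stays put; it rolls when pushed and rolls on some mm after a quick push.
- post_3: Loose round aluminium pillar post, 36 mm diameter, 62 mm long, black band, about 0.15 kg. Origin at its centre; x along the post (y, z turn as it rolls). At the start on its side in a bay of the rack (centre 26 mm high, x along the rack's x), or absent. Can be pinched from above by its flat ends (62 mm). Laid down gently it stays put; it rolls when pushed and rolls on some mm after a quick push.
- chock_a: Loose orange chock, about 0.25 kg; the two are alike. Origin: underside, below the grip. Black ramp, 60 mm wide (y), looks to +x: 50 degrees, toe at x = 36 mm, 27 mm high. Body back to x = -25 mm, 60 mm wide, 24 mm high. Grip block on top 24 (x) x 28 (y) mm, up to z = 62 mm. When the ramp touches a post on the same surface, the post's centre is at x = 44 mm, z = 18 mm.
- chock_b: Loose orange chock, about 0.25 kg; the two are alike. Origin: underside, below the grip. Black ramp, 60 mm wide (y), looks to +x: 50 degrees, toe at x = 36 mm, 27 mm high. Body back to x = -25 mm, 60 mm wide, 24 mm high. Grip block on top 24 (x) x 28 (y) mm, up to z = 62 mm. When the ramp touches a post on the same surface, the post's centre is at x = 44 mm, z = 18 mm.
- chock_a_ramp (a point): Middle of the black ramp of chock_a: at x = 20, y = 0, z = 19 mm in its frame; 24 mm (level) from the centre of a post that touches the ramp.
- chock_b_ramp (a point): Middle of the black ramp of chock_b: at x = 20, y = 0, z = 19 mm in its frame; 24 mm (level) from the centre of a post that touches the ramp.
- mug: Striped tea mug, 80 mm wide, 89 mm high, a bystander not to be disturbed; origin at its underside.
- tape: Roll of masking tape, 69 mm across, 19 mm high, a bystander not to be disturbed; origin at its underside.
- tissue: Flat turquoise pack of lens tissue, 73 x 101 x 10 mm, a bystander not to be disturbed; origin at its underside.
Not all that is in view belongs to the job. Leave any pink look-alike of the post_3 alone.

How it is judged:
By the outcome, as a careful person would: the job done as asked, in the order asked, and still so for the second after the job is handed in, with the robot touching nothing.
Of post_0, post_1, post_2, post_3 only 2 to 4 are there at a start; the rules pass over those that are not, and their reading is None.
At some moment in a run one of chock_a, chock_b may be knocked a few centimetres aside while the robot is not near it.
Once in a run the grip may slacken for a moment while it holds something.
It also fails if it takes over 210 s, if anything falls off the work surface, if the arm or the gripper's body presses on something with over 40 N, if the wrist force passes 120 N, or if a joint passes its speed limit or range.

## Working session

There is one attempt and no reset: what is moved stays moved. The work goes in short steps, Python scripts to look and compute and a tool call to move; the robot and the scene stay as the last step left them, time stands still between calls to the robot, and variables do not carry over. Pictures are saved under pics/ and viewed, at most 16 in all, crops included, and the job is handed in when it is done.

Besides the shell and the picture viewer there is one more tool, called after "Call:" in YAML: its name, and indented under it one key for each argument. drive_tool: Moves the arm, as the interface text tells. Its arguments: {"type":"object","properties":{"rows":{"type":"array","items":{"type":"array"}},"newtons":{"type":"number"}},"required":["rows"]}

```bash
mkdir -p pics; python3 - <<'E'
from bench import bot
import cv2
for n in("scene","top"):
    cv2.imwrite(f"pics/{n}0.png",bot.read_camera(n)[:,:,::-1])
    print(n,bot.calibration(n))
print(bot.get_state())
E
```

```text
scene {'fx': 542.449817200428, 'fy': 542.449817200428, 'cx': 322.4752040525248, 'cy': 245.79474589459542, 'eye': array([-536.6589796 , -878.0409124 ,  900.90387695]), 'attitude': array([ 0.75434221,  0.42555366, -0.24151269, -0.43765687])}
top {'fx': 484.6343834863341, 'fy': 484.6343834863341, 'cx': 320.0325780079195, 'cy': 248.22493407688904, 'eye': array([ 409.72661345, -206.06633336, 1147.71790111]), 'attitude': array([ 0.71163016,  0.06440269, -0.05079744, -0.69774954])}
{'time_s': 0.1, 'q': array([-1.22748155,  0.50826633, -0.23752599,  1.50099605,  0.12571195,
        1.14885971, -0.15482212]), 'qd': array([-0.00099905, -0.00250805, -0.000432  , -0.00214677,  0.00103486,
        0.00073871,  0.00080964]), 'joint_efforts': array([-4.37498151e-03, -6.21834970e+01, -2.19464287e+00, -2.50203001e+01,
        1.25207508e-02,  7.80646980e-03,  4.39436860e-05]), 'tcp_pos': array([147.21689024, 606.9982127 , 238.52128305]), 'tool_rot': array([-7.58412621e-05,  1.18634553e-01,  9.92937687e-01, -7.66607888e-04]), 'contact_force': array([-0.23690751, -0.41447812, -0.29732011]), 'torque': array([ 0.02557725, -0.03610636, -0.05020095]), 'grip_force': 0.0, 'opening': 85.60186077321976}
```

View pics/top0.png

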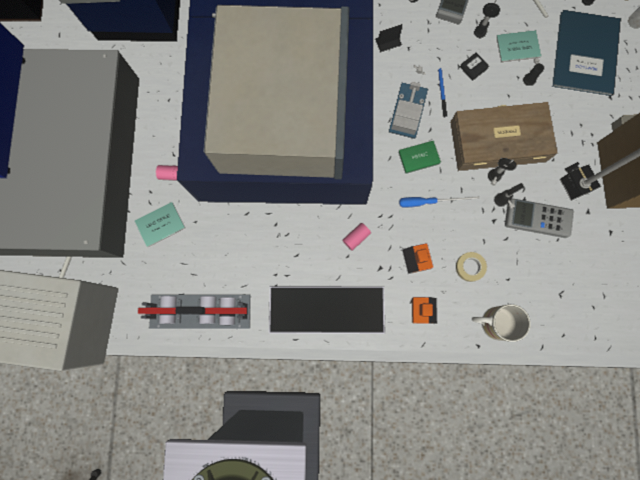

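View pics/scene0.png

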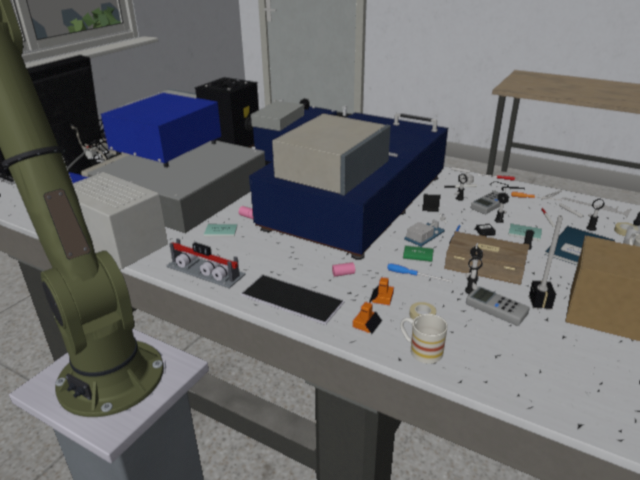

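The top view shows the rack at (200,311) with the bar and what look like 3 posts, the board at (327,309), chocks at (424,310) and (418,258), the mug at (510,322), the tape at (471,266) and the tissue pack, probably at (160,223). I'll enlarge it and measure.

```bash
cat > h.py <<'E'
from bench import bot
import numpy as np, cv2
from scipy.spatial.transform import Rotation as R
def cal(n):
    c=bot.calibration(n); return c,R.from_quat(np.roll(c['attitude'],-1)).as_matrix()
def px2w(n,u,v,z,ck=None):
    c,M=ck or cal(n)
    d=M@np.array([(u-c['cx'])/c['fx'],-(v-c['cy'])/c['fy'],-1]); e=np.array(c['eye'])
    return e+d*(z-e[2])/d[2]
def w2px(n,p,ck=None):
    c,M=ck or cal(n)
    q=M.T@(np.array(p)-c['eye']); return c['cx']+c['fx']*q[0]/-q[2], c['cy']-c['fy']*q[1]/-q[2]
def crop(im,u0,v0,u1,v1,s,fn):
    cv2.imwrite(fn,cv2.resize(im[v0:v1,u0:u1,::-1],None,fx=s,fy=s,interpolation=cv2.INTER_CUBIC))
def st():
    s=bot.get_state(); print('t',round(s['time_s'],2),'tcp',s['tcp_pos'].round(1),'q',s['tool_rot'].round(4),'F',s['contact_force'].round(1),'op',round(s['opening'],1),'g',round(s['grip_force'],1)); return s
E
python3 - <<'E'
from h import *
im=bot.read_camera("top")
a=cv2.resize(im[280:340,130:290,::-1],None,fx=5,fy=5,interpolation=cv2.INTER_CUBIC)
b=cv2.resize(im[235:340,355:445,::-1],None,fx=4.4,fy=4.4*0.6,interpolation=cv2.INTER_CUBIC)
b=cv2.resize(im[240:340,260:450,::-1],None,fx=4.2,fy=3,interpolation=cv2.INTER_CUBIC)[:,:800]
b=cv2.resize(b,(800,300))
cv2.imwrite("pics/c1.png",np.vstack([a,b]))
print("scale b",800/190*1.0)
g=lambda u,v,z:print((u,v),px2w("top",u,v,z).round(1))
g(271,288,8);g(383,287,8);g(384,332,8);g(271,332,8)
g(139,310,64);g(247,310,64)
g(425,304,62);g(418,254,62)
E
```

```text
scale b 4.2105263157894735
(271, 288) [500.  -68.5   8. ]
(383, 287) [ 507.5 -331.8    8. ]
(384, 332) [ 403.5 -334.1    8. ]
(271, 332) [397.9 -72.4   8. ]
(139, 310) [440.6 218.3  64. ]
(247, 310) [445.6 -23.6  64. ]
(425, 304) [ 467.  -418.9   62. ]
(418, 254) [ 579.  -404.7   62. ]
```

View pics/c1.png

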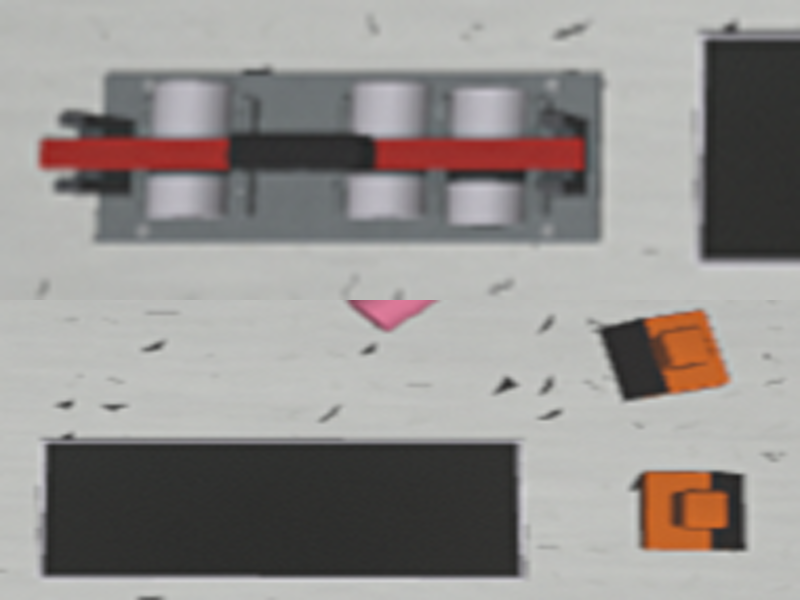

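The enlarged crop shows the bar from (40,154) to (586,154) and posts at about (188,150), (388,150) and (487,155), leaving one bay empty. The lower chock's ramp faces image-right (-y), with its grip at (706,509). The upper chock's ramp faces left (+y) and is rotated, with its grip at (684,348).

```bash
python3 - <<'E'
from h import *
A=lambda X,Y:(130+X/5,280+Y/5); B=lambda X,Y:(260+X/4.2105,240+(Y-300)/3)
def g(n,p,z):
    w=px2w("top",*p,z); print(n,w.round(1)); return w
def ang(a,b): print('   dir',np.degrees(np.arctan2(*(b-a)[1::-1])).round(2), 'len',np.linalg.norm(b-a).round(1))
a=g('bar+',A(40,154),64);b=g('bar-',A(586,154),64);ang(b,a);print((a+b)/2)
a=g('ribl',A(230,150),90);b=g('ribr',A(375,152),90);print((a+b)/2)
c=[g('rack',A(*p),8) for p in((107,72),(602,72),(602,241),(96,241))];print(sum(c)/4);ang(c[1],c[0]);ang(c[2],c[3]);ang(c[2],c[1])
for X,y0,y1 in((188,82,220),(388,82,220),(486,88,226)):
    a=g('post',A(X,y0),30);b=g('post',A(X,y1),30);print((a+b)/2)
c=[g('board',B(*p),8) for p in((45,443),(519,443),(520,576),(44,576))];print(sum(c)/4);ang(c[1],c[0]);ang(c[2],c[3]);ang(c[2],c[1])
g('ck low',B(706,509),62)
c=[g('body',B(*p),24) for p in((642,472),(642,549))];ang(c[1],c[0])
g('ck up',B(684,348),62)
a=g('',B(603,328),26);b=g('',B(625,400),26);ang(b,a)
a=g('',B(705,312),24);b=g('',B(730,382),24);ang(b,a)
# white box height
for z in(0,60,100,150,200):
    p=px2w("top",117,290,z); print(z,p.round(0),np.round(w2px("scene",p)))
for z in(0,60,100,150): 
    p=px2w("top",125,255,z); print('grey',z,p.round(0),np.round(w2px("scene",p)))
for p in ((185,311),(210,311),(290,310)): pass
print(w2px("scene",[440,100,90]))
E
```

```text
bar+ [438.8 220.4  64. ]
bar- [443.8 -24.2  64. ]
   dir 91.18 len 244.6
[441.31334363  98.13696573  64.        ]
ribl [441.5 127.   90. ]
ribr [442.   63.6  90. ]
[441.76065866  95.29686789  90.        ]
rack [479.3 213.8   8. ]
rack [484.  -20.6   8. ]
rack [405.6 -24.1   8. ]
rack [400.6 212.8   8. ]
[442.38039312  95.49993618   8.        ]
   dir 91.14 len 234.4
   dir 91.21 len 236.9
   dir 2.55 len 78.5
post [474.1 167.6  30. ]
post [411.1 163.1  30. ]
[442.6375463  165.34628262  30.        ]
post [476.   74.7  30. ]
post [413.1  71.   30. ]
[444.53279864  72.88866757  30.        ]
post [474.1  29.2  30. ]
post [411.3  25.9  30. ]
[442.72659538  27.53871167  30.        ]
board [500.8 -67.8   8. ]
board [ 506.  -332.4    8. ]
board [ 403.5 -333.     8. ]
board [397.9 -71.1   8. ]
[ 452.02840284 -201.07920752    8.        ]
   dir 91.13 len 264.7
   dir 91.22 len 261.9
   dir 0.3 len 102.5
ck low [ 454.6 -424.6   62. ]
body [ 483.7 -397.8   24. ]
body [ 425.2 -397.2   24. ]
   dir -0.56 len 58.5
ck up [ 574.6 -414.7   62. ]
 [ 595. -377.   26.]
 [ 538.9 -388.7   26. ]
   dir 11.77 len 57.4
 [ 609.1 -434.    24. ]
 [ 554.2 -446.9   24. ]
   dir 13.28 len 56.4
0 [489. 300.   0.] [166. 247.]
60 [485. 274.  60.] [168. 233.]
100 [482. 256. 100.] [170. 223.]
150 [478. 234. 150.] [172. 211.]
200 [475. 212. 200.] [174. 198.]
grey 0 [573. 288.   0.] [187. 236.]
grey 60 [565. 262.  60.] [189. 223.]
grey 100 [559. 245. 100.] [190. 214.]
grey 150 [552. 224. 150.] [191. 202.]
(np.float64(200.46425420885492), np.float64(245.37821246466598))
```

Call:
drive_tool:
  rows:
    - [[0,0,30],[0,0,0],0]
    - [[0,0,30],[0,0,-5],0]
    - [[0,0,30],[0,0,-5],0]
    - [[0,0,30],[0,0,-5],0]
    - [[0,0,0],[0,0,0],0]

```text
time_s: 0.57
tcp_pos: [147.3, 609.1, 365.5]
tool_rot: [-0.0, 0.25, 0.968, 0.005]
contact_force: [0.8, -0.2, 1.1]
opening: 85.6
grip_force: 0.0
```

Call:
drive_tool:
  rows:
    - [[15,-26,0],[0,0,-3],0]
    - [[15,-26,0],[0,0,-3],0]
    - [[15,-26,0],[0,0,-3],0]
    - [[15,-26,0],[0,0,-3],0]
    - [[15,-26,0],[0,0,-3],0]
    - [[15,-26,0],[0,0,-3],0]
    - [[15,-26,0],[0,0,-3],0]
    - [[15,-26,0],[0,0,-3],0]
    - [[15,-26,0],[0,0,-3],0]
    - [[15,-26,0],[0,0,-3],0]

```text
time_s: 1.4
tcp_pos: [297.6, 345.9, 359.0]
tool_rot: [-0.0, 0.49, 0.871, -0.0]
contact_force: [0.9, -0.1, 0.2]
opening: 85.1
grip_force: 0.0
```

```bash
python3 -c "
from h import *
s=st();print(s['q'].round(2))"
```

```text
t 1.4 tcp [297.6 345.9 359. ] q [-0.000e+00  4.905e-01  8.715e-01 -1.000e-04] F [ 0.9 -0.1  0.2] op 85.1 g 0.0
[-0.93  0.15  0.02  1.7  -0.    1.29 -0.36]
```

Call:
drive_tool:
  rows:
    - [[15,-26,0],[0,0,-3],0]
    - [[15,-26,0],[0,0,-3],0]
    - [[15,-26,0],[0,0,-3],0]
    - [[15,-26,0],[0,0,-3],0]
    - [[15,-26,0],[0,0,-3],0]
    - [[15,-26,0],[0,0,-3],0]
    - [[15,-26,-15],[0,0,-3],0]
    - [[15,-26,-30],[0,0,-3],0]
    - [[15,-25,-30],[0,0,-3],0]
    - [[10,-15,-30],[0,0,-3],0]

```text
time_s: 2.23
tcp_pos: [442.9, 96.9, 254.1]
tool_rot: [0.001, 0.7, 0.714, 0.0]
contact_force: [1.1, 0.9, 0.1]
opening: 85.3
grip_force: 0.0
```

Call:
drive_tool:
  rows:
    - [[0,0,-30],[0,0,0],0.4]
    - [[0,0,0],[0,0,0],0.4]
    - [[0,0,0],[0,0,0],0.4]
    - [[0,0,0],[0,0,0],0.4]

```text
time_s: 2.57
tcp_pos: [442.3, 100.7, 226.2]
tool_rot: [0.0, 0.698, 0.716, 0.001]
contact_force: [0.1, -0.6, 0.2]
opening: 51.5
grip_force: 0.0
```

```bash
python3 -c "
from h import *
s=st();print(s['q'].round(2))
crop(bot.read_camera('wrist'),0,0,640,480,1,'pics/w1.png'); print(bot.calibration('wrist'))"
```

```text
t 2.57 tcp [442.3 100.7 226.2] q [1.000e-04 6.980e-01 7.161e-01 5.000e-04] F [ 0.1 -0.6  0.2] op 51.5 g 0.0
[-0.52  0.26  0.31  1.95 -0.1   0.94 -0.14]
{'fx': 332.7610458286012, 'fy': 332.7610458286012, 'cx': 322.03975339255044, 'cy': 240.49182495033943, 'eye': array([440.52270894, 178.52965313, 361.84327201]), 'attitude': array([ 0.98803216, -0.15373781, -0.00357479,  0.0120146 ])}
```

View pics/w1.png

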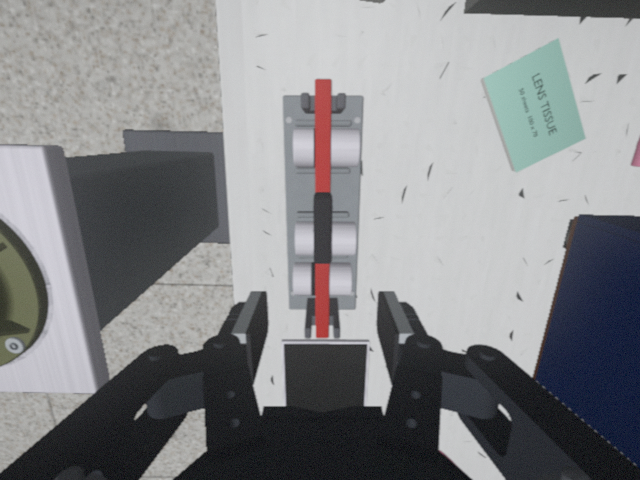

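The wrist view shows the bar from (323,80) to (322,336), its rib between (323,193) and (322,262), and posts at v=148, 239 and 278. I'll cross-check these against the top camera and estimate the box height.

```bash
python3 - <<'E'
from h import *
g=lambda n,u,v,z:print(n,px2w("wrist",u,v,z).round(1))
g('bar',323,80,64);g('bar',322,336,64);g('rib',323,193,90);g('rib',322,262,90)
g('rack',284,96,8);g('rack',364,96,8);g('rack',289,309,8);g('rack',356,309,8)
for v in(148,239,278):g('post l',294,v,30);g('post r',359,v,30)
g('tissue',514,171,10);g('tissue',484,79,10)
im=bot.read_camera('scene');crop(im,60,150,280,310,3.6,'pics/s1.png')
E
```

```text
bar [441.3 220.7  64. ]
bar [446.4 -20.1  64. ]
rib [443.4 132.8  90. ]
rib [444.   72.1  90. ]
rack [403.6 213.4   8. ]
rack [482.  215.4   8. ]
rack [407.2 -21.1   8. ]
rack [487.2 -19.2   8. ]
post l [415.  165.4  30. ]
post r [477.5 166.9  30. ]
post l [414.9  73.7  30. ]
post r [482.9  75.3  30. ]
post l [414.9  29.3  30. ]
post r [485.5  30.9  30. ]
tissue [642.7 147.1  10. ]
tissue [596.3 233.2  10. ]
```

View pics/s1.png

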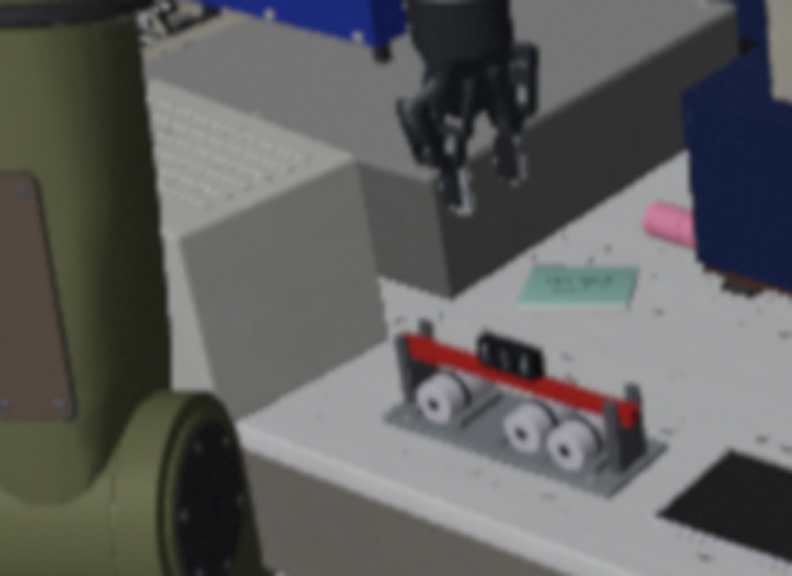

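The scene crop shows three posts under the bar, with the white box beyond the rack: its top corner is at (355,158) and its bottom at (385,330).

```bash
python3 - <<'E'
from h import *
b=px2w("scene",60+385/3.6,150+330/3.6,0);print(b)
b2=px2w("scene",60+245/3.6,150+418/3.6,0);print('front bottom',b2)
for z in(100,130,160,200,240):print(z,np.round(w2px("scene",[b[0],b[1],z])),np.round(w2px("top",[b[0],b[1],z])), 'vs scene 159,194')
for z in(130,160,200,240):print(px2w("scene",60+355/3.6,150+158/3.6,z).round(0),px2w("top",117,290,z).round(0))
E
```

```text
[512.94019259 319.14729272   0.        ]
front bottom [348.40983972 319.5778772    0.        ]
100 [162. 214.] [ 90. 275.] vs scene 159,194
130 [160. 206.] [ 83. 274.] vs scene 159,194
160 [159. 197.] [ 76. 272.] vs scene 159,194
200 [157. 185.] [ 65. 270.] vs scene 159,194
240 [154. 173.] [ 54. 267.] vs scene 159,194
[573. 386. 130.] [480. 243. 130.]
[530. 337. 160.] [478. 230. 160.]
[473. 271. 200.] [475. 212. 200.]
[415. 206. 240.] [472. 194. 240.]
```

Call:
drive_tool:
  rows:
    - [[0,-2,-35],[0,0,0],0.4]
    - [[0,0,-35],[0,0,0],0.4]
    - [[0,0,-35],[0,0,0],0.4]
    - [[0,0,-20],[0,0,0],0.4]
    - [[0,0,0],[0,0,0],0.4]
    - [[0,0,0],[0,0,0],0.4]
  newtons: 50

```text
time_s: 3.17
tcp_pos: [442.2, 98.4, 100.6]
tool_rot: [-0.0, 0.698, 0.716, -0.0]
contact_force: [-0.6, 0.3, 0.8]
opening: 51.4
grip_force: 0.0
```

Call:
drive_tool:
  rows:
    - [[0,0,-15],[0,0,0],0.4]
    - [[0,0,-10],[0,0,0],0.4]
    - [[0,0,0],[0,0,0],0.4]
    - [[0,0,0],[0,0,0],1]
    - [[0,0,0],[0,0,0],1]
    - [[0,0,0],[0,0,0],1]
    - [[0,0,0],[0,0,0],1]
    - [[0,0,0],[0,0,0],1]
    - [[0,0,0],[0,0,0],1]
    - [[0,0,0],[0,0,0],1]

```text
time_s: 4.0
tcp_pos: [442.8, 98.3, 76.4]
tool_rot: [0.0, 0.699, 0.715, 0.001]
contact_force: [-1.4, -0.6, 9.1]
opening: 15.0
grip_force: 48.7
```

Call:
drive_tool:
  rows:
    - [[0,0,10],[0,0,0],1]
    - [[0,0,15],[0,0,0],1]
    - [[0,0,20],[0,0,0],1]
    - [[0,0,20],[0,0,0],1]
    - [[0,0,15],[0,0,0],1]
    - [[15,-10,0],[0,0,0],1]
    - [[20,-10,0],[0,0,0],1]
    - [[20,-10,0],[0,0,0],1]
    - [[20,-10,0],[0,0,0],1]
    - [[0,0,0],[0,0,0],1]
  newtons: 80

```text
time_s: 4.83
tcp_pos: [520.8, 55.5, 155.9]
tool_rot: [0.002, 0.7, 0.715, 0.001]
contact_force: [1.4, -1.3, -1.2]
opening: 14.7
grip_force: 78.4
```

Call:
drive_tool:
  rows:
    - [[15,-10,0],[0,0,0],1]
    - [[10,-8,0],[0,0,0],1]
    - [[0,0,-20],[0,0,0],1]
    - [[0,0,-30],[0,0,0],1]
    - [[0,0,-30],[0,0,0],1]
    - [[0,0,-25],[0,0,0],1]
    - [[0,0,-10],[0,0,0],1]
    - [[0,0,0],[0,0,0],1]

```text
time_s: 5.5
tcp_pos: [540.4, 39.8, 38.1]
tool_rot: [-0.001, 0.699, 0.715, -0.002]
contact_force: [-0.0, -0.1, -1.5]
opening: 14.2
grip_force: 78.4
```

Call:
drive_tool:
  rows:
    - [[0,0,-5],[0,0,0],1]
    - [[0,0,-3],[0,0,0],1]
    - [[0,0,-2],[0,0,0],1]
    - [[0,0,-1],[0,0,0],1]
    - [[0,0,0],[0,0,0],1]

```text
time_s: 5.92
tcp_pos: [542.3, 40.1, 29.5]
tool_rot: [0.0, 0.699, 0.716, 0.0]
contact_force: [0.6, 0.9, -1.8]
opening: 14.6
grip_force: 78.4
```

Call:
drive_tool:
  rows:
    - [[0,0,-1],[0,0,0],1]
    - [[0,0,-2],[0,0,0],1]
    - [[0,0,-1],[0,0,0],1]
    - [[0,0,0],[0,0,0],1]
    - [[0,0,0],[0,0,0],1]

```text
time_s: 6.33
tcp_pos: [542.3, 40.0, 26.6]
tool_rot: [0.0, 0.699, 0.715, 0.001]
contact_force: [-3.1, -0.6, 16.0]
opening: 14.2
grip_force: 80.8
```

Call:
drive_tool:
  rows:
    - [[0,0,0],[0,0,0],0.35]
    - [[0,0,0],[0,0,0],0.35]
    - [[0,0,0],[0,0,0],0.35]
    - [[0,0,20],[0,0,0],0.35]
    - [[0,0,30],[0,0,0],0.2]
    - [[0,0,30],[0,0,0],0]
    - [[0,0,30],[0,0,0],0]
    - [[-25,0,30],[0,0,0],0]
    - [[-35,0,30],[0,0,0],0]
    - [[-35,-12,0],[0,0,0],0]

```text
time_s: 7.17
tcp_pos: [452.6, 29.6, 195.9]
tool_rot: [0.002, 0.698, 0.716, 0.003]
contact_force: [1.0, -0.2, 0.7]
opening: 85.7
grip_force: 0.0
```

Call:
drive_tool:
  rows:
    - [[0,0,0],[0,0,0],0]
    - [[0,0,0],[0,0,0],0]
    - [[0,0,0],[0,0,0],0]

```text
time_s: 7.42
tcp_pos: [450.8, 28.2, 192.2]
tool_rot: [0.0, 0.699, 0.716, 0.0]
contact_force: [0.8, 0.4, -0.4]
opening: 85.5
grip_force: 0.0
```

```bash
python3 -c "
from h import *
s=st();print(s['q'].round(2))
crop(bot.read_camera('wrist'),150,30,550,330,2,'pics/w2.png');c=bot.calibration('wrist');print(c['eye'],c['attitude'])"
```

```text
t 7.42 tcp [450.8  28.2 192.2] q [3.000e-04 6.985e-01 7.156e-01 5.000e-04] F [ 0.8  0.4 -0.4] op 85.5 g 0.0
[-0.36  0.3   0.32  2.01 -0.13  0.84  0.06]
[449.37762288 106.05869515 327.15055121] [ 0.98796534 -0.15422868 -0.00268794  0.01143604]
```

View pics/w2.png

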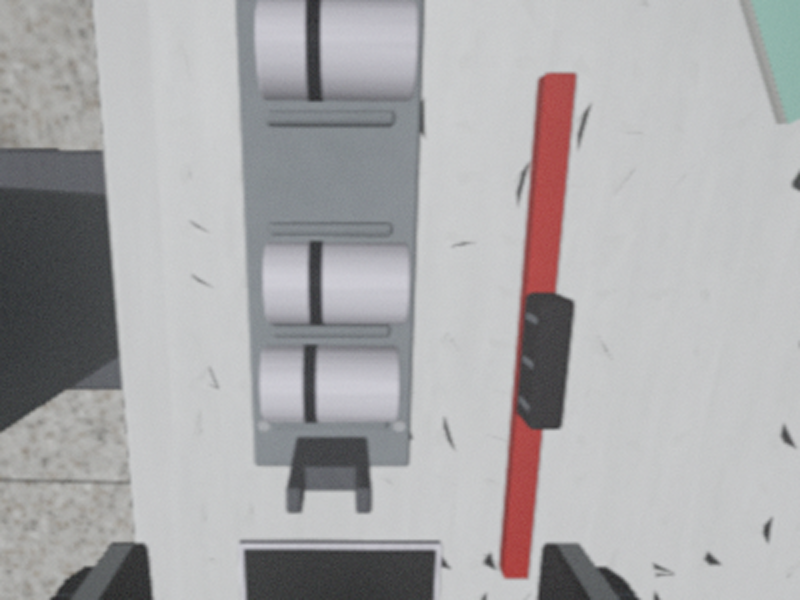

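The bar lies upright on the table. The posts' ends are at (259,384)/(400,384), (263,283)/(410,283) and (255,50)/(418,50), each with a slightly different x.

```bash
python3 - <<'E'
from h import *
def m(n,a,b,z):
    f=lambda p:px2w("wrist",150+p[0]/2,30+p[1]/2,z)
    a,b=f(a),f(b);print(n,a.round(1),b.round(1),'mid',((a+b)/2).round(1))
m('p1',(259,384),(400,384),31);m('p2',(263,283),(410,283),31);m('p3',(255,50),(418,50),31)
m('rack',(256,464),(409,464),8);m('rack',(240,100),(422,100),8)
m('board',(246,545),(437,545),8)
E
```

```text
p1 [412.7  28.2  31. ] [477.4  29.7  31. ] mid [445.  29.  31.]
p2 [415.1  74.   31. ] [479.5  75.5  31. ] mid [447.3  74.7  31. ]
p3 [413.2 164.9  31. ] [477.8 166.4  31. ] mid [445.5 165.6  31. ]
rack [407.6 -20.3   8. ] [486.3 -18.5   8. ] mid [446.9 -19.4   8. ]
rack [403.5 149.8   8. ] [482.9 151.7   8. ] mid [443.2 150.8   8. ]
board [401.5 -66.9   8. ] [503.7 -64.6   8. ] mid [452.6 -65.8   8. ]
```

Call:
drive_tool:
  rows:
    - [[-6,0,-35],[0,0,0],0]
    - [[0,0,-35],[0,0,0],0]
    - [[0,0,-35],[0,0,0],0]
    - [[0,0,-35],[0,0,0],0]
    - [[0,0,-15],[0,0,0],0]
    - [[0,0,-10],[0,0,0],0]
    - [[0,0,0],[0,0,0],0]
    - [[0,0,0],[0,0,0],0]

```text
time_s: 8.13
tcp_pos: [444.6, 27.9, 26.1]
tool_rot: [-0.001, 0.699, 0.716, -0.001]
contact_force: [0.5, 0.9, 0.0]
opening: 85.4
grip_force: 0.0
```

Call:
drive_tool:
  rows:
    - [[0,0,-5],[0,0,0],0]
    - [[0,0,0],[0,0,0],0]
    - [[0,0,0],[0,0,0],1]
    - [[0,0,0],[0,0,0],1]
    - [[0,0,0],[0,0,0],1]
    - [[0,0,0],[0,0,0],1]
    - [[0,0,0],[0,0,0],1]
    - [[0,0,0],[0,0,0],1]
  newtons: 60

```text
time_s: 8.8
tcp_pos: [445.0, 28.1, 22.9]
tool_rot: [0.001, 0.699, 0.716, 0.001]
contact_force: [-0.8, -0.0, 6.0]
opening: 61.0
grip_force: 63.9
```

Call:
drive_tool:
  rows:
    - [[0,0,10],[0,0,0],1]
    - [[0,0,20],[0,0,0],1]
    - [[0,0,30],[0,0,0],1]
    - [[0,0,30],[0,0,0],1]
    - [[0,-15,10],[0,0,0],1]
    - [[2,-30,0],[0,0,0],1]
    - [[2,-35,0],[0,0,0],1]
    - [[2,-35,0],[0,0,0],1]
    - [[2,-35,0],[0,0,0],1]
    - [[0,-35,0],[0,0,0],1]
  newtons: 80

```text
time_s: 9.63
tcp_pos: [452.4, -158.4, 122.5]
tool_rot: [0.0, 0.698, 0.716, 0.0]
contact_force: [0.9, 0.2, -3.1]
opening: 60.6
grip_force: 88.4
```

Call:
drive_tool:
  rows:
    - [[0,-35,0],[0,0,0],1]
    - [[0,-30,0],[0,0,0],1]
    - [[0,-15,-10],[0,0,0],1]
    - [[0,0,-30],[0,0,0],1]
    - [[0,0,-30],[0,0,0],1]
    - [[0,0,-15],[0,0,0],1]
    - [[0,0,0],[0,0,0],1]
    - [[0,0,0],[0,0,0],1]
    - [[0,0,0],[0,0,0],1]

```text
time_s: 10.38
tcp_pos: [452.8, -237.3, 38.1]
tool_rot: [0.001, 0.699, 0.716, 0.0]
contact_force: [-0.0, -1.2, -0.7]
opening: 60.6
grip_force: 88.2
```

Call:
drive_tool:
  rows:
    - [[0,0,-8],[0,0,0],1]
    - [[0,0,-3],[0,0,0],1]
    - [[0,0,-2],[0,0,0],1]
    - [[0,0,-1],[0,0,0],1]
    - [[0,0,0],[0,0,0],1]
    - [[0,0,0],[0,0,0],1]

```text
time_s: 10.88
tcp_pos: [452.4, -237.0, 23.2]
tool_rot: [0.0, 0.699, 0.716, 0.0]
contact_force: [0.4, 0.4, -1.2]
opening: 60.9
grip_force: 88.5
```

Call:
drive_tool:
  rows:
    - [[0,0,-1],[0,0,0],1]
    - [[0,0,-1],[0,0,0],1]
    - [[0,0,0],[0,0,0],1]
    - [[0,0,0],[0,0,0],1]

```text
time_s: 11.22
tcp_pos: [452.4, -237.1, 23.0]
tool_rot: [0.001, 0.699, 0.715, 0.001]
contact_force: [-4.3, 3.2, 22.4]
opening: 60.8
grip_force: 91.6
```

Call:
drive_tool:
  rows:
    - [[0,0,1],[0,0,0],1]
    - [[0,0,0],[0,0,0],0]
    - [[0,0,0],[0,0,0],0]
    - [[0,0,0],[0,0,0],0]
    - [[0,0,0],[0,0,0],0]
    - [[0,0,20],[0,0,0],0]
    - [[0,0,40],[0,0,0],0]
    - [[0,10,35],[0,0,0],0]
    - [[-6,30,0],[0,0,0],0]
    - [[0,41,0],[0,0,0],0]

```text
time_s: 12.05
tcp_pos: [446.8, -158.9, 119.1]
tool_rot: [0.003, 0.701, 0.714, 0.0]
contact_force: [1.2, 1.1, -0.2]
opening: 85.0
grip_force: 0.0
```

Call:
drive_tool:
  rows:
    - [[0,41,0],[0,0,0],0]
    - [[0,41,0],[0,0,0],0]
    - [[0,41,0],[0,0,0],0]
    - [[0,41,0],[0,0,0],0]
    - [[0,40,0],[0,0,0],0]
    - [[0,26,0],[0,0,0],0]
    - [[0,0,-20],[0,0,0],0]
    - [[0,0,-30],[0,0,0],0]
    - [[0,0,0],[0,0,0],0]
    - [[0,0,0],[0,0,0],0]

```text
time_s: 12.88
tcp_pos: [445.2, 73.6, 66.3]
tool_rot: [-0.001, 0.699, 0.715, -0.002]
contact_force: [1.2, 0.3, 0.4]
opening: 85.4
grip_force: 0.0
```

Call:
drive_tool:
  rows:
    - [[0,0,-25],[0,0,0],0]
    - [[0,0,-15],[0,0,0],0]
    - [[0,0,-4],[0,0,0],0]
    - [[0,0,0],[0,0,0],0]
    - [[0,0,0],[0,0,0],1]
    - [[0,0,0],[0,0,0],1]
    - [[0,0,0],[0,0,0],1]
    - [[0,0,0],[0,0,0],1]
    - [[0,0,0],[0,0,0],1]

```text
time_s: 13.63
tcp_pos: [447.1, 73.9, 24.8]
tool_rot: [0.001, 0.699, 0.715, 0.001]
contact_force: [-1.3, -0.2, 10.6]
opening: 60.7
grip_force: 84.3
```

Call:
drive_tool:
  rows:
    - [[0,0,10],[0,0,0],1]
    - [[0,0,20],[0,0,0],1]
    - [[0,0,30],[0,0,0],1]
    - [[0,0,30],[0,0,0],1]
    - [[0,-15,10],[0,0,0],1]
    - [[2,-30,0],[0,0,0],1]
    - [[2,-35,0],[0,0,0],1]
    - [[1,-35,0],[0,0,0],1]
    - [[0,-35,0],[0,0,0],1]
    - [[0,-35,0],[0,0,0],1]

```text
time_s: 14.47
tcp_pos: [451.1, -112.6, 124.1]
tool_rot: [0.001, 0.698, 0.716, 0.0]
contact_force: [1.2, 0.3, -1.1]
opening: 60.6
grip_force: 87.6
```

Call:
drive_tool:
  rows:
    - [[0,-35,0],[0,0,0],1]
    - [[0,-35,0],[0,0,0],1]
    - [[0,-19,-10],[0,0,0],1]
    - [[0,0,-30],[0,0,0],1]
    - [[0,0,-30],[0,0,0],1]
    - [[0,0,-12],[0,0,0],1]
    - [[0,0,0],[0,0,0],1]
    - [[0,0,0],[0,0,0],1]
    - [[0,0,0],[0,0,0],1]

```text
time_s: 15.22
tcp_pos: [452.0, -200.4, 42.4]
tool_rot: [0.001, 0.699, 0.716, 0.0]
contact_force: [0.3, 0.9, -2.2]
opening: 60.7
grip_force: 87.4
```

Call:
drive_tool:
  rows:
    - [[0,0,-10],[0,0,0],1]
    - [[0,0,-4],[0,0,0],1]
    - [[0,0,-1],[0,0,0],1]
    - [[0,0,-1],[0,0,0],1]
    - [[0,0,-1],[0,0,0],1]
    - [[0,0,0],[0,0,0],1]
    - [[0,0,0],[0,0,0],1]

```text
time_s: 15.8
tcp_pos: [451.3, -199.9, 24.8]
tool_rot: [0.0, 0.699, 0.716, 0.0]
contact_force: [-1.5, 1.3, 8.1]
opening: 60.3
grip_force: 88.8
```

Call:
drive_tool:
  rows:
    - [[0,0,0],[0,0,0],0]
    - [[0,0,0],[0,0,0],0]
    - [[0,0,0],[0,0,0],0]
    - [[0,0,0],[0,0,0],0]
    - [[0,0,20],[0,0,0],0]
    - [[0,0,40],[0,0,0],0]
    - [[0,0,35],[0,0,0],0]
    - [[-7,26,0],[0,0,0],0]
    - [[0,40,0],[0,0,0],0]
    - [[0,40,0],[0,0,0],0]

```text
time_s: 16.63
tcp_pos: [444.3, -94.0, 119.9]
tool_rot: [0.001, 0.7, 0.714, 0.001]
contact_force: [0.5, 0.3, -0.3]
opening: 85.2
grip_force: 0.0
```

Call:
drive_tool:
  rows:
    - [[0,40,0],[0,0,0],0]
    - [[0,40,0],[0,0,0],0]
    - [[0,40,0],[0,0,0],0]
    - [[0,40,0],[0,0,0],0]
    - [[0,40,0],[0,0,0],0]
    - [[0,35,0],[0,0,0],0]
    - [[0,25,0],[0,0,0],0]
    - [[0,0,-20],[0,0,0],0]
    - [[0,0,-30],[0,0,0],0]
    - [[0,0,0],[0,0,0],0]

```text
time_s: 17.47
tcp_pos: [441.9, 166.2, 65.6]
tool_rot: [-0.001, 0.698, 0.716, -0.003]
contact_force: [-0.0, -0.5, 0.1]
opening: 85.7
grip_force: 0.0
```

Call:
drive_tool:
  rows:
    - [[1,0,-25],[0,0,0],0]
    - [[0,0,-15],[0,0,0],0]
    - [[0,0,-1],[0,0,0],0]
    - [[0,0,0],[0,0,0],0]
    - [[0,0,0],[0,0,0],1]
    - [[0,0,0],[0,0,0],1]
    - [[0,0,0],[0,0,0],1]
    - [[0,0,0],[0,0,0],1]
    - [[0,0,0],[0,0,0],1]

```text
time_s: 18.22
tcp_pos: [446.0, 166.0, 29.9]
tool_rot: [0.0, 0.699, 0.715, 0.001]
contact_force: [-1.7, -1.1, 11.0]
opening: 60.2
grip_force: 84.3
```

Call:
drive_tool:
  rows:
    - [[0,0,10],[0,0,0],1]
    - [[0,0,20],[0,0,0],1]
    - [[0,0,30],[0,0,0],1]
    - [[0,0,30],[0,0,0],1]
    - [[0,-20,10],[0,0,0],1]
    - [[2,-30,0],[0,0,0],1]
    - [[2,-35,0],[0,0,0],1]
    - [[2,-35,0],[0,0,0],1]
    - [[0,-35,0],[0,0,0],1]
    - [[0,-35,0],[0,0,0],1]

```text
time_s: 19.05
tcp_pos: [451.1, -25.5, 129.1]
tool_rot: [0.0, 0.698, 0.716, 0.001]
contact_force: [0.4, -0.7, -1.5]
opening: 60.4
grip_force: 87.8
```

Call:
drive_tool:
  rows:
    - [[0,-35,0],[0,0,0],1]
    - [[0,-35,0],[0,0,0],1]
    - [[0,-35,0],[0,0,0],1]
    - [[0,-25,0],[0,0,0],1]
    - [[0,-9,-10],[0,0,0],1]
    - [[0,0,-30],[0,0,0],1]
    - [[0,0,-30],[0,0,0],1]
    - [[0,0,-8],[0,0,0],1]
    - [[0,0,0],[0,0,0],1]
    - [[0,0,0],[0,0,0],1]

```text
time_s: 19.88
tcp_pos: [451.4, -163.1, 50.8]
tool_rot: [-0.0, 0.699, 0.716, -0.0]
contact_force: [0.7, -0.2, -1.2]
opening: 60.1
grip_force: 87.5
```

Call:
drive_tool:
  rows:
    - [[0,0,-12],[0,0,0],1]
    - [[0,0,-5],[0,0,0],1]
    - [[0,0,-2],[0,0,0],1]
    - [[0,0,-1],[0,0,0],1]
    - [[0,0,-1],[0,0,0],1]
    - [[0,0,0],[0,0,0],1]
    - [[0,0,0],[0,0,0],1]

```text
time_s: 20.47
tcp_pos: [451.7, -163.1, 29.9]
tool_rot: [0.0, 0.699, 0.716, 0.0]
contact_force: [-0.7, 0.4, 8.0]
opening: 60.0
grip_force: 88.5
```

Call:
drive_tool:
  rows:
    - [[0,0,0],[0,0,0],0]
    - [[0,0,0],[0,0,0],0]
    - [[0,0,0],[0,0,0],0]
    - [[0,0,0],[0,0,0],0]
    - [[0,0,20],[0,0,0],0]
    - [[0,0,40],[0,0,0],0]
    - [[5,-30,40],[0,0,0],0]
    - [[10,-40,40],[0,0,0],0]
    - [[10,-40,40],[0,0,0],0]
    - [[10,-40,20],[0,0,0],0]

```text
time_s: 21.3
tcp_pos: [479.8, -282.6, 201.9]
tool_rot: [0.001, 0.698, 0.716, 0.001]
contact_force: [1.6, 0.5, -1.2]
opening: 85.4
grip_force: 0.0
```

Call:
drive_tool:
  rows:
    - [[0,0,0],[0,0,0],0]
    - [[0,0,0],[0,0,0],0]
    - [[0,0,0],[0,0,0],0]

```text
time_s: 21.55
tcp_pos: [478.5, -281.7, 197.7]
tool_rot: [-0.001, 0.699, 0.715, 0.0]
contact_force: [0.4, 0.4, -0.6]
opening: 85.5
grip_force: 0.0
```

```bash
python3 -c "
from h import *
s=st();print(s['q'].round(2))
crop(bot.read_camera('wrist'),0,0,640,480,1.25,'pics/w3.png');c=bot.calibration('wrist');print(c['eye'],c['attitude'])"
```

```text
t 21.55 tcp [ 478.5 -281.7  197.7] q [-0.0008  0.6987  0.7154  0.    ] F [ 0.4  0.4 -0.6] op 85.5 g 0.0
[ 0.25  0.46  0.36  1.75 -0.19  0.97  0.71]
[ 476.94893578 -203.33943565  332.69901811] [ 0.98810261 -0.1533335  -0.00147988  0.01182681]
```

View pics/w3.png

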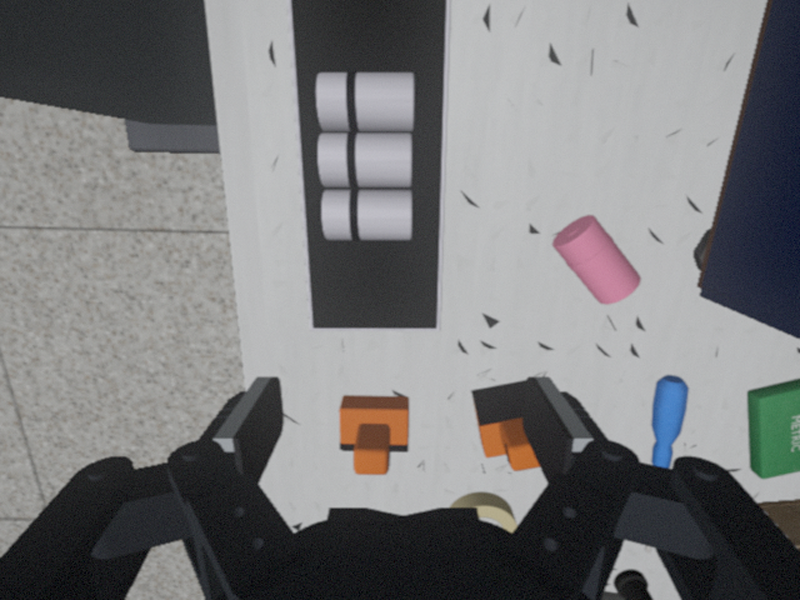

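The three posts lie side by side on the board at (365,101), (365,160) and (366,215). The lower chock's rear edge runs (342,397)–(409,397) with its grip top at (372,462). The upper chock is at (505,430), with ramp corners (474,390) and (535,381).

```bash
python3 - <<'E'
from h import *
ck=cal("wrist")
g=lambda n,p,z:print(n,px2w("wrist",p[0]/1.25,p[1]/1.25,z,ck).round(1))
for y in(101,160,215):g('post',(365,y),42);
g('gap',(365,131.5),30);g('gap',(365,188),30)
g('ends',(316,101),26);g('ends',(415,101),26);g('e',(322,215),26);g('e',(412,215),26)
g('bl',(312,327),8);g('br',(437,327),8)
g('low rear',(341,397),24);g('low rear',(409,397),24);g('grip',(372,462),62);g('gl',(354,472),62);g('gr',(388,472),62)
g('up ramp',(474,390),27);g('up ramp',(535,381),27)
im=bot.read_camera("top");crop(im,260,230,460,350,4,'pics/t2.png')
E
```

```text
post [ 451.9 -163.1   42. ]
post [ 451.8 -198.7   42. ]
post [ 451.6 -234.6   42. ]
gap [ 450.8 -180.2   30. ]
gap [ 450.7 -217.1   30. ]
ends [ 417.6 -161.7   26. ]
ends [ 484.1 -160.1   26. ]
e [ 419. -237.   26.]
e [ 484.4 -235.5   26. ]
bl [ 404.  -331.5    8. ]
br [ 508.5 -329.     8. ]
low rear [ 429.4 -387.7   24. ]
low rear [ 486.5 -386.4   24. ]
grip [ 458.2 -421.9   62. ]
gl [ 444.  -431.6   62. ]
gr [ 470.7 -431.    62. ]
up ramp [ 540.  -376.7   27. ]
up ramp [ 589.5 -367.2   27. ]
```

View pics/t2.png

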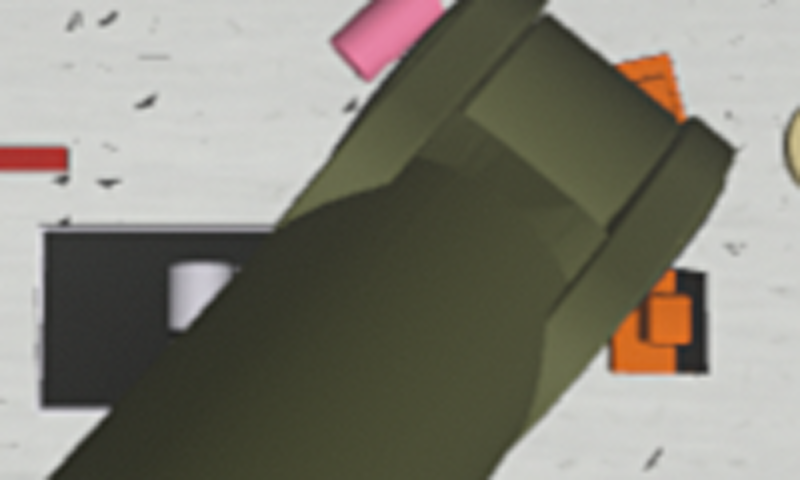

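Call:
drive_tool:
  rows:
    - [[-5,-35,0],[0,0,0],0.2]
    - [[-8,-40,0],[0,0,0],0.3]
    - [[-8,-40,0],[0,0,0],0.3]
    - [[0,-26,-10],[0,0,0],0.3]
    - [[0,0,-35],[0,0,0],0.3]
    - [[0,0,-35],[0,0,0],0.3]
    - [[0,0,-30],[0,0,0],0.3]
    - [[0,0,-20],[0,0,0],0.3]
    - [[0,0,0],[0,0,0],0.3]
    - [[0,0,0],[0,0,0],0.3]

```text
time_s: 22.48
tcp_pos: [457.7, -421.7, 67.2]
tool_rot: [-0.002, 0.698, 0.716, 0.0]
contact_force: [1.1, -0.4, 0.8]
opening: 59.7
grip_force: 0.0
```

Call:
drive_tool:
  rows:
    - [[0,-1,-15],[0,0,0],0.3]
    - [[0,0,-9],[0,0,0],0.3]
    - [[0,0,0],[0,0,0],0.3]
    - [[0,0,0],[0,0,0],1]
    - [[0,0,0],[0,0,0],1]
    - [[0,0,0],[0,0,0],1]
    - [[0,0,0],[0,0,0],1]
    - [[0,0,0],[0,0,0],1]
    - [[0,0,0],[0,0,0],1]

```text
time_s: 23.23
tcp_pos: [458.4, -424.8, 45.8]
tool_rot: [0.001, 0.699, 0.715, 0.0]
contact_force: [-1.1, 0.9, 6.7]
opening: 26.6
grip_force: 79.8
```

Call:
drive_tool:
  rows:
    - [[0,0,10],[0,0,0],1]
    - [[0,0,25],[0,0,0],1]
    - [[0,0,30],[0,0,0],1]
    - [[0,0,30],[0,0,0],1]
    - [[0,20,5],[0,0,0],1]
    - [[0,30,0],[0,0,0],1]
    - [[-2,35,0],[0,0,0],1]
    - [[-2,35,0],[0,0,0],1]
    - [[-2,35,0],[0,0,0],1]
    - [[0,35,0],[0,0,0],1]
  newtons: 100

```text
time_s: 24.07
tcp_pos: [451.1, -232.7, 144.9]
tool_rot: [-0.0, 0.699, 0.715, 0.0]
contact_force: [0.5, 1.4, -3.2]
opening: 26.0
grip_force: 99.2
```

Call:
drive_tool:
  rows:
    - [[0,35,0],[0,0,0],1]
    - [[0,35,0],[0,0,0],1]
    - [[0,30,0],[0,0,0],1]
    - [[0,22,0],[0,0,0],1]
    - [[0,0,-20],[0,0,0],1]
    - [[0,0,-30],[0,0,0],1]
    - [[0,0,-25],[0,0,0],1]
    - [[0,0,0],[0,0,0],1]
    - [[0,0,0],[0,0,0],1]
    - [[0,0,0],[0,0,0],1]

```text
time_s: 24.9
tcp_pos: [452.5, -112.8, 70.6]
tool_rot: [0.0, 0.699, 0.715, 0.0]
contact_force: [0.3, 1.2, -1.7]
opening: 26.5
grip_force: 98.9
```

Call:
drive_tool:
  rows:
    - [[0,0,-10],[0,0,0],1]
    - [[0,0,-4],[0,0,0],1]
    - [[0,0,-1],[0,0,0],1]
    - [[0,0,-1],[0,0,0],1]
    - [[0,0,0],[0,0,0],1]
    - [[0,0,0],[0,0,0],1]

```text
time_s: 25.4
tcp_pos: [452.3, -112.4, 53.9]
tool_rot: [0.0, 0.699, 0.716, 0.0]
contact_force: [-0.6, 0.4, -4.0]
opening: 26.1
grip_force: 99.2
```

Call:
drive_tool:
  rows:
    - [[0,0,-1],[0,0,0],1]
    - [[0,0,-0.5],[0,0,0],1]
    - [[0,0,0],[0,0,0],1]
    - [[0,0,0],[0,0,0],1]

```text
time_s: 25.73
tcp_pos: [452.3, -112.4, 53.8]
tool_rot: [0.0, 0.699, 0.715, 0.001]
contact_force: [-4.4, 1.7, 21.8]
opening: 26.5
grip_force: 102.5
```

Call:
drive_tool:
  rows:
    - [[0,0,1],[0,0,0],1]
    - [[0,-1,0],[0,0,0],1]
    - [[0,-1,0],[0,0,0],1]
    - [[0,-1,0],[0,0,0],1]
    - [[0,-1,0],[0,0,0],1]
    - [[0,0,0],[0,0,0],1]

```text
time_s: 26.23
tcp_pos: [452.4, -113.5, 53.9]
tool_rot: [-0.001, 0.698, 0.716, 0.001]
contact_force: [-0.9, 10.0, 16.1]
opening: 26.1
grip_force: 101.5
```

Call:
drive_tool:
  rows:
    - [[0,-1,0],[0,0,0],1]
    - [[0,0,0],[0,0,0],1]
    - [[0,-1,0],[0,0,0],1]
    - [[0,0,0],[0,0,0],1]

```text
time_s: 26.57
tcp_pos: [452.5, -115.3, 53.9]
tool_rot: [-0.001, 0.698, 0.717, 0.002]
contact_force: [-1.7, 10.1, 14.3]
opening: 25.9
grip_force: 101.8
```

Call:
drive_tool:
  rows:
    - [[0,0,0.5],[0,0,0],1]
    - [[0,-1,0],[0,0,0],1]
    - [[0,0,0],[0,0,0],1]
    - [[0,-1,0],[0,0,0],1]
    - [[0,0,0],[0,0,0],1]
    - [[0,0,0],[0,0,0],1]

```text
time_s: 27.07
tcp_pos: [452.4, -119.2, 53.8]
tool_rot: [-0.0, 0.698, 0.716, 0.001]
contact_force: [0.0, 5.4, 8.3]
opening: 26.1
grip_force: 100.8
```

Call:
drive_tool:
  rows:
    - [[0,0,0],[0,0,0],0.3]
    - [[0,0,0],[0,0,0],0.3]
    - [[0,0,0],[0,0,0],0.3]
    - [[0,0,20],[0,0,0],0.2]
    - [[0,0,40],[0,0,0],0]
    - [[5,-30,40],[0,0,0],0]
    - [[5,-40,40],[0,0,0],0]
    - [[5,-40,40],[0,0,0],0]
    - [[0,-40,20],[0,0,0],0]
    - [[0,0,0],[0,0,0],0]

```text
time_s: 27.9
tcp_pos: [463.7, -250.6, 228.5]
tool_rot: [0.006, 0.702, 0.713, -0.001]
contact_force: [0.2, -1.7, 0.9]
opening: 85.2
grip_force: 0.0
```

Call:
drive_tool:
  rows:
    - [[0,0,0],[0,0,0],0]
    - [[0,0,0],[0,0,0],0]

```text
time_s: 28.07
tcp_pos: [463.0, -240.9, 223.3]
tool_rot: [-0.001, 0.699, 0.715, -0.0]
contact_force: [-0.3, -0.6, -0.0]
opening: 85.3
grip_force: 0.0
```

```bash
python3 -c "
from h import *
s=st()
crop(bot.read_camera('wrist'),140,0,540,400,1.5,'pics/w4.png');c=bot.calibration('wrist');print(c['eye'],c['attitude'])"
```

```text
t 28.07 tcp [ 463.  -240.9  223.3] q [-6.000e-04  6.989e-01  7.152e-01 -1.000e-04] F [-0.3 -0.6 -0. ] op 85.3 g 0.0
[ 461.54803575 -162.43186478  358.20798744] [ 0.98806804 -0.15356519 -0.0015193   0.01170372]
```

View pics/w4.png

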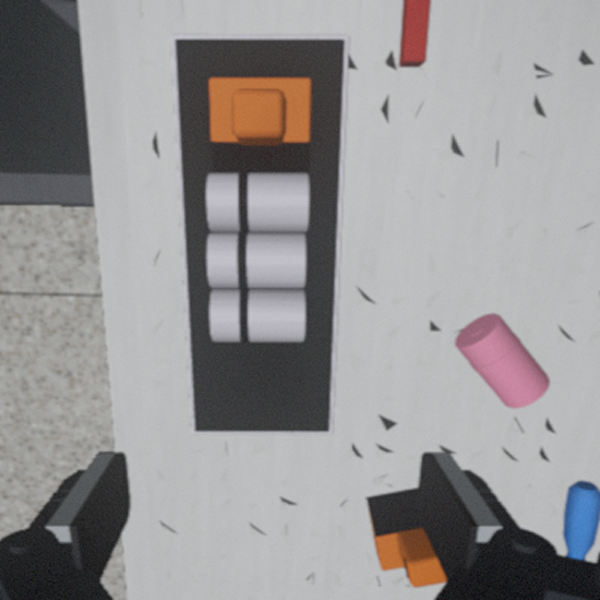

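Call:
drive_tool:
  rows:
    - [[35,-30,0],[0,0,5],0]
    - [[35,-30,0],[0,0,6],0]
    - [[40,-40,0],[0,0,0],0]
    - [[0,0,0],[0,0,0],0]
    - [[0,0,0],[0,0,0],0]
    - [[0,0,0],[0,0,0],0]

```text
time_s: 28.62
tcp_pos: [555.8, -323.2, 222.3]
tool_rot: [-0.002, 0.626, 0.779, -0.0]
contact_force: [-0.5, -0.5, -0.3]
opening: 85.4
grip_force: 0.0
```

```bash
python3 -c "
from h import *
s=st()
crop(bot.read_camera('wrist'),200,160,440,340,3.3,'pics/w5.png');c=bot.calibration('wrist');print(c['eye'],c['attitude'])"
```

```text
t 28.62 tcp [ 555.8 -323.2  222.3] q [-1.700e-03  6.264e-01  7.795e-01 -1.000e-04] F [-0.5 -0.5 -0.3] op 85.4 g 0.0
[ 539.32589963 -247.26771323  358.34254468] [ 0.98240941 -0.15242708 -0.01618969  0.10665663]
```

View pics/w5.png

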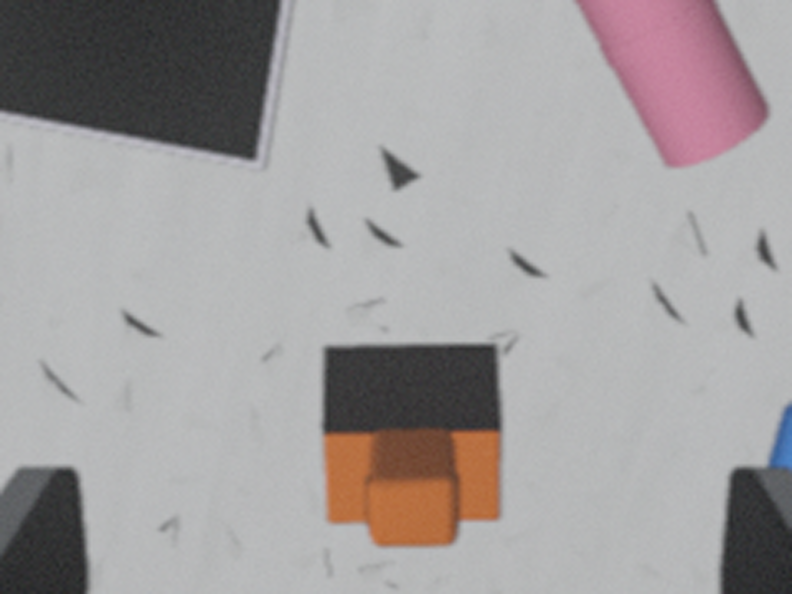

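The upper chock lines up with the tool. Its toe edge runs (325,348)–(497,345), and its grip top is centred near (412,511).

```bash
python3 - <<'E'
from h import *
ck=cal("wrist")
f=lambda p,z:px2w("wrist",200+p[0]/3.3,160+p[1]/3.3,z,ck)
a,b=f((325,348),0),f((497,345),0);t=np.degrees(np.arctan2(*(b-a)[1::-1]));print('toe',a.round(1),b.round(1),t)
m=(a+b)/2;th=np.radians(t+90);print('origin from toe',(m-36*np.array([np.cos(th),np.sin(th),0])).round(1))
print('grip',f((412,511),62).round(1)); a,b=f((329,521),24),f((499,519),24);print(a,b)
s=st();n=s['tool_rot'];print('tool y',2*np.degrees(np.arctan2(n[2],n[1]))-90)
E
```

```text
toe [ 543.4 -394.1    0. ] [ 602. -380.    0.] 13.475863793436883
origin from toe [ 581.1 -422.     0. ]
grip [ 578.9 -415.4   62. ]
[ 556.87880057 -446.88753892   24.        ] [ 613.96762253 -433.52536503   24.        ]
t 28.67 tcp [ 555.6 -323.1  223. ] q [-1.300e-03  6.264e-01  7.795e-01  1.000e-04] F [0.1 0.5 0. ] op 85.6 g 0.0
tool y 12.433038282858163
```

Call:
drive_tool:
  rows:
    - [[12,-40,0],[0,0,1],0.2]
    - [[11,-40,0],[0,0,0],0.3]
    - [[0,-13,-20],[0,0,0],0.3]
    - [[0,0,-35],[0,0,0],0.3]
    - [[0,0,-35],[0,0,0],0.3]
    - [[0,0,-30],[0,0,0],0.3]
    - [[0,0,-20],[0,0,0],0.3]
    - [[0,0,-13],[0,0,0],0.3]
    - [[0,0,0],[0,0,0],0.3]
    - [[0,0,0],[0,0,0],0.3]

```text
time_s: 29.5
tcp_pos: [579.4, -417.0, 71.6]
tool_rot: [-0.0, 0.62, 0.785, 0.0]
contact_force: [-1.0, 0.3, 0.3]
opening: 59.9
grip_force: 0.0
```

Call:
drive_tool:
  rows:
    - [[0,0,-15],[0,0,0],0.3]
    - [[0,0,-12],[0,0,0],0.3]
    - [[0,0,0],[0,0,0],0.3]
    - [[0,0,0],[0,0,0],1]
    - [[0,0,0],[0,0,0],1]
    - [[0,0,0],[0,0,0],1]
    - [[0,0,0],[0,0,0],1]
    - [[0,0,0],[0,0,0],1]
    - [[0,0,0],[0,0,0],1]

```text
time_s: 30.25
tcp_pos: [579.6, -418.3, 45.3]
tool_rot: [0.001, 0.62, 0.785, -0.0]
contact_force: [-1.0, 0.8, 5.7]
opening: 26.2
grip_force: 99.6
```

Call:
drive_tool:
  rows:
    - [[0,0,10],[0,0,0],1]
    - [[0,0,25],[0,0,0],1]
    - [[0,0,30],[0,0,0],1]
    - [[-16,16,5],[0,0,-3],1]
    - [[-25,25,0],[0,0,-3],1]
    - [[-25,25,0],[0,0,-3],1]
    - [[-25,25,0],[0,0,-3],1]
    - [[-20,20,0],[0,0,0],1]
    - [[-15,15,0],[0,0,0],1]
    - [[0,0,0],[0,0,0],1]

```text
time_s: 31.08
tcp_pos: [449.7, -287.8, 114.2]
tool_rot: [-0.003, 0.698, 0.716, 0.0]
contact_force: [-1.6, 0.1, -2.7]
opening: 26.1
grip_force: 98.9
```

Call:
drive_tool:
  rows:
    - [[0,0,-20],[0,0,0],1]
    - [[0,0,-20],[0,0,0],1]
    - [[0,0,-10],[0,0,0],1]
    - [[0,0,0],[0,0,0],1]
    - [[0,0,0],[0,0,0],1]
    - [[0,0,0],[0,0,0],1]

```text
time_s: 31.58
tcp_pos: [453.7, -292.4, 64.7]
tool_rot: [0.0, 0.699, 0.715, 0.0]
contact_force: [0.2, -0.1, -1.5]
opening: 26.5
grip_force: 99.0
```

Call:
drive_tool:
  rows:
    - [[0,0,-6],[0,0,0],1]
    - [[0,0,-3],[0,0,0],1]
    - [[0,0,-1],[0,0,0],1]
    - [[0,0,-1],[0,0,0],1]
    - [[0,0,0],[0,0,0],1]
    - [[0,0,0],[0,0,0],1]

```text
time_s: 32.08
tcp_pos: [453.1, -291.7, 53.3]
tool_rot: [-0.0, 0.699, 0.716, 0.0]
contact_force: [-0.8, 1.5, 3.5]
opening: 26.5
grip_force: 99.4
```

Call:
drive_tool:
  rows:
    - [[0,1,0],[0,0,0],1]
    - [[0,1,0],[0,0,0],1]
    - [[0,1,0],[0,0,0],1]
    - [[0,1,0],[0,0,0],1]
    - [[0,1,0],[0,0,0],1]
    - [[0,1,0],[0,0,0],1]
    - [[0,0,0],[0,0,0],1]

```text
time_s: 32.67
tcp_pos: [453.7, -286.2, 53.3]
tool_rot: [0.001, 0.699, 0.715, 0.0]
contact_force: [-0.7, -4.0, 4.9]
opening: 26.6
grip_force: 100.0
```

Call:
drive_tool:
  rows:
    - [[0,1,0],[0,0,0],1]
    - [[0,0,0],[0,0,0],1]
    - [[0,1,0],[0,0,0],1]
    - [[0,0,0],[0,0,0],1]

```text
time_s: 33.0
tcp_pos: [453.6, -284.3, 53.3]
tool_rot: [0.001, 0.699, 0.715, -0.0]
contact_force: [0.2, -4.7, 4.9]
opening: 26.2
grip_force: 100.3
```

Call:
drive_tool:
  rows:
    - [[0,1,0],[0,0,0],1]
    - [[0,0,0],[0,0,0],1]
    - [[0,1,0],[0,0,0],1]
    - [[0,0,0],[0,0,0],1]

```text
time_s: 33.33
tcp_pos: [453.6, -282.4, 53.3]
tool_rot: [0.001, 0.699, 0.715, -0.0]
contact_force: [-1.1, -5.0, 5.9]
opening: 26.3
grip_force: 100.2
```

Call:
drive_tool:
  rows:
    - [[0,1,0],[0,0,0],1]
    - [[0,0,0],[0,0,0],1]
    - [[0,1,0],[0,0,0],1]
    - [[0,0,0],[0,0,0],1]

```text
time_s: 33.67
tcp_pos: [453.6, -281.4, 53.4]
tool_rot: [0.001, 0.699, 0.715, -0.0]
contact_force: [-0.5, -7.2, 4.2]
opening: 26.4
grip_force: 100.0
```

```bash
python3 -c "
from h import *
s=st()
crop(bot.read_camera('wrist'),180,0,460,300,2,'pics/w6.png');c=bot.calibration('wrist');print(c['eye'],c['attitude'])"
```

```text
t 33.67 tcp [ 453.6 -281.4   53.4] q [ 1.500e-03  6.989e-01  7.152e-01 -5.000e-04] F [-0.5 -7.2  4.2] op 26.4 g 100.0
[ 451.73512657 -203.2133061   188.31310412] [ 0.98776007 -0.15557726 -0.00290752  0.01083116]
```

View pics/w6.png

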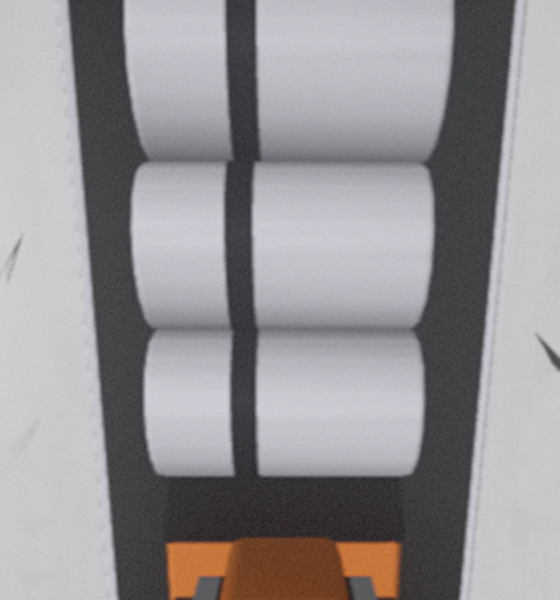

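The posts look in line and nearly touching, with the ramp against the lower post at (280,475). The force is rising, so I'll push a little further.

Call:
drive_tool:
  rows:
    - [[0,1,0],[0,0,0],1]
    - [[0,0,0],[0,0,0],1]
    - [[0,0,0],[0,0,0],1]

```text
time_s: 33.97
tcp_pos: [453.5, -280.6, 53.4]
tool_rot: [0.002, 0.699, 0.715, -0.001]
contact_force: [-1.0, -7.6, 4.0]
opening: 26.1
grip_force: 99.9
```

Call:
drive_tool:
  rows:
    - [[0,1,0],[0,0,0],1]
    - [[0,0,0],[0,0,0],1]
    - [[0,0,0],[0,0,0],1]

```text
time_s: 34.22
tcp_pos: [453.6, -279.7, 53.4]
tool_rot: [0.002, 0.699, 0.715, -0.001]
contact_force: [-1.0, -9.1, 3.9]
opening: 26.1
grip_force: 99.8
```

Call:
drive_tool:
  rows:
    - [[0,1,0],[0,0,0],1]
    - [[0,0,0],[0,0,0],1]
    - [[0,0,0],[0,0,0],1]

```text
time_s: 34.47
tcp_pos: [453.6, -278.7, 53.4]
tool_rot: [0.002, 0.699, 0.715, -0.001]
contact_force: [-0.7, -7.1, 4.6]
opening: 26.3
grip_force: 99.8
```

Call:
drive_tool:
  rows:
    - [[0,0,0],[0,0,0],0.3]
    - [[0,0,0],[0,0,0],0.3]
    - [[0,0,0],[0,0,0],0.3]
    - [[0,0,20],[0,0,0],0.2]
    - [[0,0,40],[0,0,0],0]
    - [[0,0,40],[0,0,0],0]
    - [[0,-10,30],[0,0,0],0]
    - [[0,-20,0],[0,0,0],0]
    - [[0,0,0],[0,0,0],0]
    - [[0,0,0],[0,0,0],0]

```text
time_s: 35.3
tcp_pos: [452.9, -306.4, 182.7]
tool_rot: [-0.0, 0.699, 0.715, 0.0]
contact_force: [0.5, 0.5, -0.0]
opening: 85.3
grip_force: 0.0
```

```bash
python3 -c "
from h import *
s=st()
crop(bot.read_camera('wrist'),220,20,420,340,1.87,'pics/w7.png');c=bot.calibration('wrist');print(c['eye'],c['attitude'])"
```

```text
t 35.3 tcp [ 452.9 -306.4  182.7] q [-5.000e-04  6.988e-01  7.153e-01  2.000e-04] F [ 0.5  0.5 -0. ] op 85.3 g 0.0
[ 451.26425459 -227.96745113  317.42235585] [ 0.98812473 -0.15320954 -0.00158912  0.01156858]
```

View pics/w7.png

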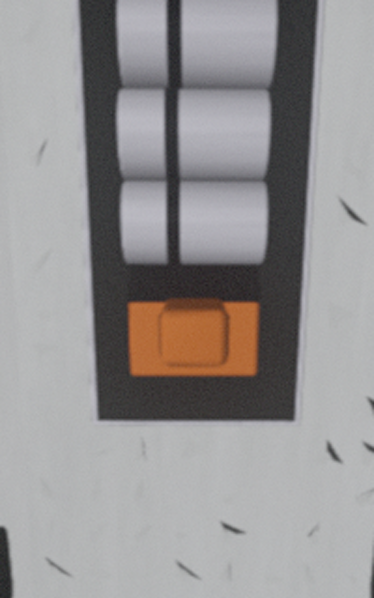

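The -y chock sits flat and square, with its ramp at the lower post. I'll take one higher view to check the whole row before returning the bar.

Call:
drive_tool:
  rows:
    - [[0,30,15],[0,0,0],0]
    - [[0,30,15],[0,0,0],0]
    - [[0,15,5],[0,0,0],0]
    - [[0,0,0],[0,0,0],0]
    - [[0,0,0],[0,0,0],0]
    - [[0,0,0],[0,0,0],0]

```text
time_s: 35.85
tcp_pos: [452.8, -231.6, 217.1]
tool_rot: [-0.001, 0.698, 0.716, -0.0]
contact_force: [-0.5, 0.1, 1.0]
opening: 85.4
grip_force: 0.0
```

```bash
python3 - <<'E'
from h import *
st();ck=cal('wrist');im=bot.read_camera('wrist')
a=np.rot90(im[20:300,220:420]).copy()
cv2.imwrite('pics/w8.png',cv2.resize(a[:,:,::-1],None,fx=2.8,fy=2.8,interpolation=cv2.INTER_CUBIC))
c=ck[0];print(c['eye'],c['attitude'])
# prediction of post tops' boundaries
E
```

```text
t 35.85 tcp [ 452.8 -231.6  217.1] q [-7.000e-04  6.984e-01  7.157e-01 -4.000e-04] F [-0.5  0.1  1. ] op 85.4 g 0.0
[ 451.27124811 -153.8659473   352.30141762] [ 0.98799275 -0.15404968 -0.00157248  0.01168567]
```

View pics/w8.png

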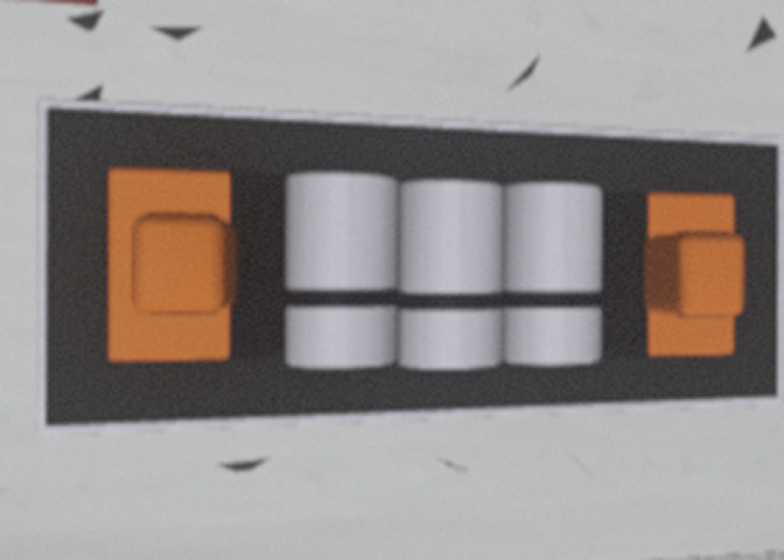

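The view shows both chocks flat and square to the row. The post boundaries are at X=286, 398, 503 and 602, and the ramp tops are at X=231 and 647. I'll check the fits numerically.

```bash
python3 - <<'E'
from h import *
ck=cal('wrist');e=ck[0]['eye']
def ray(X):
    p=px2w('wrist',220+199-270/2.8,20+X/2.8,26,ck); return p
def cen(X,side): # side: centre lies at -y(+X) =-1 or +y
    p=ray(X); d=p-e; cosv=abs(d[2])/np.hypot(d[1],d[2]); return p[1]+side*18/cosv
L=dict(p3l=cen(286,-1),p3r=cen(398,1),p2l=cen(398,-1),p2r=cen(503,1),p1l=cen(503,-1),p1r=cen(602,1))
print({k:round(v,1) for k,v in L.items()})
for X,s in((231,1),(647,-1)):
    p=px2w('wrist',220+199-270/2.8,20+X/2.8,35,ck); print('ramp top',p.round(1),'touching post centre at',(p[1]-s*30.7).round(1))
E
```

```text
{'p3l': np.float64(-161.9), 'p3r': np.float64(-161.9), 'p2l': np.float64(-198.0), 'p2r': np.float64(-197.9), 'p1l': np.float64(-234.5), 'p1r': np.float64(-234.0)}
ramp top [ 451.  -127.8   35. ] touching post centre at -158.5
ramp top [ 454.2 -267.    35. ] touching post centre at -236.3
```

```bash
python3 - <<'E'
from h import *
ck=cal('wrist')
f=lambda X,z,Y=330:px2w('wrist',220+199-Y/2.8,20+X/2.8,z,ck)[1]
print('left rear',f(108,32),'front32',f(231,32),'front35',f(231,35),'len',f(108,32)-f(231,32))
print('right rear top',f(735,32),'len',f(647,32)-f(735,32), 'front32',f(647,32))
print('left origin via rear',f(108,32)-25,' right origin via rear',f(735,32)+25, 'spacing incl',f(108,32)-f(735,32)-50)
print('grip L',f(133,70,270),f(222,70,270),'R',f(680,70,270),f(743,70,270))
E
```

```text
left rear -92.93740024254816 front32 -127.97034652115644 front35 -128.21751721227832 len 35.03294627860828
right rear top -303.71877240766787 len 35.11359991810963 front32 -268.60517248955824
left origin via rear -117.93740024254816  right origin via rear -278.71877240766787 spacing incl 160.7813721651197
grip L -105.95201262798136 -128.38621028750114 R -265.9887708691424 -288.4544696977744
```

All gaps are within about 0.5 mm, so I'll return the bar.

Call:
drive_tool:
  rows:
    - [[10,35,0],[0,0,0],0.1]
    - [[12,37,0],[0,0,0],0.35]
    - [[12,37,0],[0,0,0],0.35]
    - [[12,37,0],[0,0,0],0.35]
    - [[12,37,0],[0,0,0],0.35]
    - [[12,37,0],[0,0,0],0.35]
    - [[12,35,-10],[0,0,0],0.35]
    - [[7,16,-30],[0,0,0],0.35]
    - [[0,0,-35],[0,0,0],0.35]
    - [[0,0,-35],[0,0,0],0.35]

```text
time_s: 36.73
tcp_pos: [543.0, 40.1, 106.2]
tool_rot: [0.0, 0.698, 0.716, 0.0]
contact_force: [0.2, -0.2, -1.3]
opening: 55.5
grip_force: 0.0
```

Call:
drive_tool:
  rows:
    - [[0,0,-25],[0,0,0],0.35]
    - [[0,0,0],[0,0,0],0.35]
    - [[0,0,0],[0,0,0],0.35]
    - [[0,0,0],[0,0,0],0.35]

```text
time_s: 37.07
tcp_pos: [543.1, 38.3, 83.9]
tool_rot: [0.001, 0.699, 0.715, 0.0]
contact_force: [0.8, -0.6, 0.3]
opening: 55.7
grip_force: 0.0
```

Call:
drive_tool:
  rows:
    - [[-1,1.5,-25],[0,0,0],0.35]
    - [[0,0,-20],[0,0,0],0.35]
    - [[0,0,-10],[0,0,0],0.35]
    - [[0,0,0],[0,0,0],0.35]
    - [[0,0,0],[0,0,0],1]
    - [[0,0,0],[0,0,0],1]
    - [[0,0,0],[0,0,0],1]
    - [[0,0,0],[0,0,0],1]
    - [[0,0,0],[0,0,0],1]
    - [[0,0,0],[0,0,0],1]
  newtons: 80

```text
time_s: 37.9
tcp_pos: [542.2, 40.7, 29.5]
tool_rot: [0.001, 0.699, 0.715, 0.001]
contact_force: [-0.6, -0.1, 5.9]
opening: 14.3
grip_force: 78.8
```

Call:
drive_tool:
  rows:
    - [[0,0,10],[0,0,0],1]
    - [[0,0,25],[0,0,0],1]
    - [[0,0,30],[0,0,0],1]
    - [[0,0,30],[0,0,0],1]
    - [[0,0,10],[0,0,0],1]
    - [[-15,8,0],[0,0,0],1]
    - [[-20,13,0],[0,0,0],1]
    - [[-20,13,0],[0,0,0],1]
    - [[-20,13,0],[0,0,0],1]
    - [[-14,7,0],[0,0,0],1]

```text
time_s: 38.73
tcp_pos: [449.9, 96.1, 133.1]
tool_rot: [-0.001, 0.698, 0.716, -0.0]
contact_force: [-0.1, 0.5, -1.6]
opening: 14.3
grip_force: 78.5
```

Call:
drive_tool:
  rows:
    - [[-10,4,0],[0,0,0],1]
    - [[0,0,0],[0,0,0],1]
    - [[0,0,0],[0,0,0],1]
    - [[0,0,0],[0,0,0],1]
    - [[0,0,0],[0,0,0],1]

```text
time_s: 39.15
tcp_pos: [443.4, 98.1, 133.1]
tool_rot: [0.0, 0.699, 0.715, 0.0]
contact_force: [0.2, 0.5, -1.0]
opening: 14.0
grip_force: 78.5
```

```bash
python3 - <<'E'
from h import *
s=st();n=s['tool_rot'];print('yaw',2*np.degrees(np.arctan2(n[2],n[1]))-90)
w=bot.read_camera('wrist')[0:440,120:520];t=bot.read_camera('top')[280:340,130:290]
w=cv2.resize(w,(400,440));t=cv2.resize(t,(400,150),interpolation=cv2.INTER_CUBIC)
cv2.imwrite('pics/f1.png',np.vstack([w,t])[:,:,::-1])
E
```

```text
t 39.15 tcp [443.4  98.1 133.1] q [5.000e-04 6.990e-01 7.151e-01 3.000e-04] F [ 0.2  0.5 -1. ] op 14.0 g 78.5
yaw 1.310220333248708
```

View pics/f1.png

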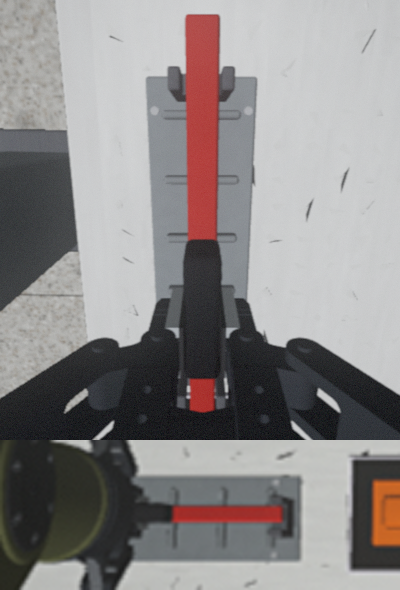

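The bar is level and centred over the far bracket: its centre is at u≈203 and the cheeks span 169–235. I'll lower it.

Call:
drive_tool:
  rows:
    - [[-0.5,1,-15],[0,0,0],1]
    - [[0,0,-15],[0,0,0],1]
    - [[0,0,-10],[0,0,0],1]
    - [[0,0,-5],[0,0,0],1]
    - [[0,0,-3],[0,0,0],1]
    - [[0,0,-2],[0,0,0],1]
    - [[0,0,0],[0,0,0],1]
    - [[0,0,0],[0,0,0],1]

```text
time_s: 39.92
tcp_pos: [442.0, 99.7, 83.3]
tool_rot: [0.0, 0.699, 0.715, 0.0]
contact_force: [-0.7, -0.1, -1.3]
opening: 14.6
grip_force: 78.5
```

Call:
drive_tool:
  rows:
    - [[0.5,-1,-1],[0,0,0],1]
    - [[0,0,-1],[0,0,0],1]
    - [[0,0,-1],[0,0,0],1]
    - [[0,0,-1],[0,0,0],1]
    - [[0,0,0],[0,0,0],1]
    - [[0,0,0],[0,0,0],1]

```text
time_s: 40.42
tcp_pos: [442.4, 98.8, 79.4]
tool_rot: [0.0, 0.699, 0.715, 0.0]
contact_force: [-2.1, -0.5, 6.6]
opening: 14.0
grip_force: 79.4
```

Seated at the expected height. Release and withdraw straight up.

Call:
drive_tool:
  rows:
    - [[0,0,0],[0,0,0],0.35]
    - [[0,0,0],[0,0,0],0.35]
    - [[0,0,0],[0,0,0],0.35]
    - [[0,0,15],[0,0,0],0.35]
    - [[0,0,30],[0,0,0],0.2]
    - [[0,0,40],[0,0,0],0]
    - [[0,10,40],[0,0,0],0]
    - [[0,30,40],[0,0,0],0]
    - [[0,30,20],[0,0,0],0]
    - [[0,0,0],[0,0,0],0]

```text
time_s: 41.25
tcp_pos: [443.8, 170.2, 261.3]
tool_rot: [0.0, 0.696, 0.718, 0.005]
contact_force: [0.3, 0.2, -0.6]
opening: 85.6
grip_force: 0.0
```

```bash
python3 - <<'E'
from h import *
st();t=bot.read_camera('top');s=bot.read_camera('scene')
a=cv2.resize(t[230:340,255:455],None,fx=3.5,fy=3.5,interpolation=cv2.INTER_CUBIC)[:,:700]
b=cv2.resize(s[215:345,155:405],(700,215),interpolation=cv2.INTER_CUBIC)
w=cv2.resize(s[225:300,155:255],None,fx=2,fy=2)
cv2.imwrite('pics/f2.png',cv2.resize(np.vstack([a,b])[:,:,::-1],(700,600)))
E
```

```text
t 41.25 tcp [443.8 170.2 261.3] q [2.000e-04 6.963e-01 7.177e-01 4.600e-03] F [ 0.3  0.2 -0.6] op 85.6 g 0.0
```

View pics/f2.png

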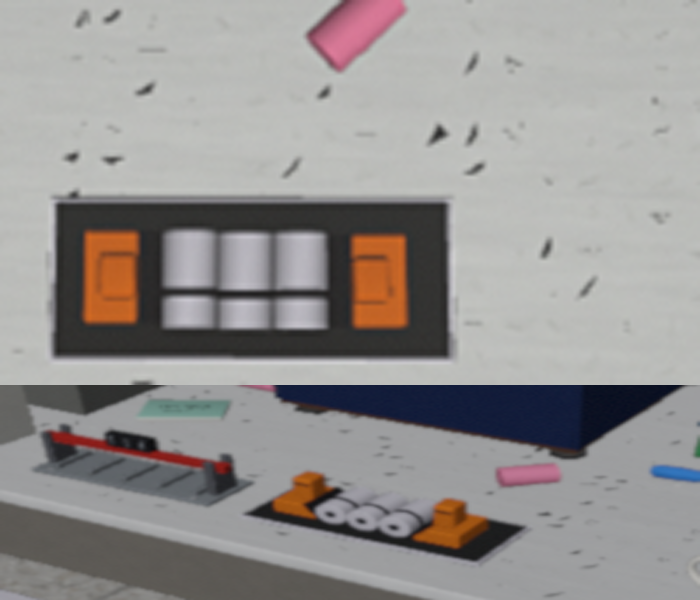

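The bar is home with its grip up, the row is chocked at both ends, and nothing has been knocked. Handing in.

```bash
python3 -c "
from bench import bot
print(bot.sign_off())"
```

```text
the job is handed in; nothing more can be done
None
```

The job is handed in at about 41 s: three posts (all that were there) lie in one touching row on the board with a chock at each end (gaps about 0.5 mm or less by camera), the bar, lifted out first, is back in both brackets grip up, and I did not touch the mug, tape or tissue.

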